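Book out an order of copper canisters

TASK

Book the order out: take the bar-code scanner from its rest, aim it squarely from about 10 cm at the middle of the bar-code label on the sloping order card, and hold it still there for two seconds. Then pack every lidded copper canister upright in the wooden crate and close its hinged lid fully without slamming it, and after that aim the scanner in the same way at the bar-code label on the closed lid. Finish with the scanner lying back in its rest as it was at first, and leave everything else on the bench where it stands.

Things in the scene. Friction and masses are not known exactly. Their poses are not given: they have to be found in the camera images.
- can1: lidded copper canister, one of 2 to 4 alike (None at the start: absent); upright cylinder 54 mm diameter, 60 mm high, with a knob 22 mm diameter, 24 mm high on top (84 mm in all), 0.15 to 0.3 kg, lid fixed. Origin: centre of the underside, z up. Hold it by the knob from above. Starts left of the crate
- can2: lidded copper canister, one of 2 to 4 alike (None at the start: absent); upright cylinder 54 mm diameter, 60 mm high, with a knob 22 mm diameter, 24 mm high on top (84 mm in all), 0.15 to 0.3 kg, lid fixed. Origin: centre of the underside, z up. Hold it by the knob from above. Starts left of the crate
- can3: lidded copper canister, one of 2 to 4 alike (None at the start: absent); upright cylinder 54 mm diameter, 60 mm high, with a knob 22 mm diameter, 24 mm high on top (84 mm in all), 0.15 to 0.3 kg, lid fixed. Origin: centre of the underside, z up. Hold it by the knob from above. Starts left of the crate
- can4: lidded copper canister, one of 2 to 4 alike (None at the start: absent); upright cylinder 54 mm diameter, 60 mm high, with a knob 22 mm diameter, 24 mm high on top (84 mm in all), 0.15 to 0.3 kg, lid fixed. Origin: centre of the underside, z up. Hold it by the knob from above. Starts left of the crate
- crate: plywood packing crate fixed to the bench, open-topped, outer size 170 (x) by 290 (y) by 96 mm high, walls 8 mm, floor 8 mm thick; holds four canisters in a row along its y, 66 mm apart. Origin: centre of its underside; x points from its front (robot side) to its hinged side, y along its length, z up. It stands turned by up to 0.15 rad
- lid (a joint): angle of the crate's lid, rad: 0 shut, flat on the rim; 1.57 upright; 1.9 fully open; starts 1.60 to 1.80. Board 10 mm thick, 290 mm wide, reaching 170 mm from the hinge; a tab 70 mm wide, 8 mm thick juts 22 mm beyond the middle of its free edge. Hinge friction keeps it where it is left; pushing takes 3 to 6 N near the free edge: push it over from behind (its far side), then press down
- lid_hinge (a point): middle of the hinge line, on the rim of the crate's far wall, 96 mm above the bench (85 mm along crate x from the crate's centre); axes as the crate's. The closed lid's underside is at this height, its upper face 10 mm higher
- lid_label (a point): centre of the bar-code label (40 by 70 mm, white paper with black bars) in the middle of the lid's upper face, 85 mm from the hinge; turns with the lid, z out of the label (straight up when shut). Faces away from the robot while the lid stands open
- card_label (a point): centre of the bar-code label (40 by 70 mm) on the order card, a 90 by 100 mm card on a small steel stand fixed to the bench right of the crate, 45 mm above the bench; z out of the card, leaning 0.55 rad (32 degrees) from vertical towards the stand's front (robot side); x runs up the slope
- scanner: bar-code scanner, 0.22 kg: level grey handle 30 mm wide, 26 mm high, x = -85 to +40 mm (origin on its centre line, the place to grip, across y); at its front a black head 40 (x) by 44 (y) mm centred at x = +55, from z = +18 down to -50 mm. Centre of mass x = +12 mm. x from tail to head, z up. It looks along -z out of the head's underside; always on, no trigger
- scan_window (a point): centre of the scanner's window, in the underside of the head: at (55, 0, -50) mm in the scanner's frame, same axes; the line of sight leaves here along -z. Reads labels 40 to 170 mm away
- rest: scanner's rest, fixed: steel base plate 210 by 80 mm, 6 mm thick, a rubber block at its rear (x = -85 to -45 mm, top at 43 mm) carries the handle's tail between two lips 38 mm apart, 13 mm high; the head stands on the plate. Origin: centre of underside, z up. The scanner lies with axes parallel to the rest's, its origin 56 mm above; handle free on both sides between block and head
- beaker: open copper beaker without lid or knob, 58 mm diameter, 70 mm high, standing among the canisters; origin centre of underside; not part of the job, leave it where it is
- punch: steel punch, 12 mm thick, 120 mm long, lying in front of the order card; not part of the job, leave it where it is
- polish: jar of polish, 52 mm diameter, 90 mm high, standing beyond the canisters; not part of the job, leave it where it is
Not all that is in view belongs to the job. What is shaped like the can2 but black is not meant.

How it is judged:
On the way, in this order (a step that is already met when the one before it is completed fails the run):
1. the scanner is held steady, aimed squarely at the order card's label (centre within 18 mm of the line of sight each way, 40 to 170 mm off, within 0.4 rad of square), for 1 s (x of card_label in the frame of scan_window between -0.018 and 0.018 m and y of card_label in the frame of scan_window between -0.018 and 0.018 m and z of card_label in the frame of scan_window between -0.17 and -0.04 m and angle between the z axis of scanner and the z axis of card_label, either way round below 0.4 rad and linear speed of scanner below 0.02 m/s and angular speed of scanner below 0.15 rad/s), for 1 s.
2. every canister is upright in the crate and the lid is shut (x of can1 in the frame of crate between -0.078 and 0.078 m and y of can1 in the frame of crate between -0.138 and 0.138 m and z of can1 in the frame of crate between -0.01 and 0.02 m and angle between each of can1, can2, can3, can4's own z axis and vertical below 0.15 rad and x of can2 in the frame of crate between -0.078 and 0.078 m and y of can2 in the frame of crate between -0.138 and 0.138 m and z of can2 in the frame of crate between -0.01 and 0.02 m and x of can3 in the frame of crate between -0.078 and 0.078 m and y of can3 in the frame of crate between -0.138 and 0.138 m and z of can3 in the frame of crate between -0.01 and 0.02 m and x of can4 in the frame of crate between -0.078 and 0.078 m and y of can4 in the frame of crate between -0.138 and 0.138 m and z of can4 in the frame of crate between -0.01 and 0.02 m and value of joint lid below 0.04 rad), for 0.2 s.
3. the scanner is held steady, aimed squarely at the label on the shut lid (same tolerances), for 1 s (x of lid_label in the frame of scan_window between -0.018 and 0.018 m and y of lid_label in the frame of scan_window between -0.018 and 0.018 m and z of lid_label in the frame of scan_window between -0.17 and -0.04 m and angle between the z axis of scanner and the z axis of lid_label, either way round below 0.4 rad and linear speed of scanner below 0.02 m/s and angular speed of scanner below 0.15 rad/s and value of joint lid below 0.04 rad), for 1 s.
At the end, for the whole second after the job is handed in: Every canister present stands upright (0.15 rad) on the floor inside the crate, the lid is shut (under 0.04 rad), and the scanner lies still and level in its rest as at the start (within 20 mm lengthways, 15 mm sideways, 7 mm in height, 0.12 rad) (all of step 2 and x of scanner in the frame of rest between -0.02 and 0.02 m and y of scanner in the frame of rest between -0.015 and 0.015 m and z of scanner in the frame of rest between 0.049 and 0.063 m and angle between the x axis of scanner and the x axis of rest, either way round below 0.15 rad and angle between scanner's own z axis and vertical below 0.12 rad and linear speed of scanner below 0.02 m/s); the robot touches nothing.
It fails at once if the lid is slammed (faster than 3 rad/s) (velocity of joint lid below -3 rad/s).
It fails at once if the beaker, punch or polish jar is disturbed (moved over 50 mm) (distance of any of beaker, punch, polish from where it was at the start of the episode above 0.05 m).
Of can1, can2, can3, can4 only 2 to 4 are there at a start; the rules pass over those that are not, and their reading is None.
At some moment in a run one of can1, can2, can3, can4 may be knocked a few centimetres aside while the robot is not near it.
It also fails if it takes over 210 s, if anything falls off the work surface, if the arm or the gripper's body presses on something with over 40 N, if the wrist force passes 120 N, or if a joint passes its speed limit or range.

ROBOT

A 6-joint arm with a two-finger parallel gripper is mounted at the origin on the work surface. World frame = base frame: x ahead of the robot, y to its left, z up, the work surface at z = 0. Lengths are in m, angles in rad, forces in N, time in s.
With the tool pointing down it reaches from about 0.275 to 0.75 m from the base axis. Payload 10.2 kg.
Tool frame: the origin (TCP) lies midway between the tips of the shut fingers; the grasp point (between the pads) lies 19 mm behind it (env.hold_point_z is the distance from the TCP to the grasp point, in m); z points along the fingers, y is the line along which they close (so a half turn about z gives the same grasp; the last joint's range is limited). The gripper opens to 85 mm and grips with 20 to 120 N. Pads are 22 mm wide; open, the fingers measure 114 mm over their backs; the gripper's body (76 mm by 85 mm) begins 54 mm behind the grasp point. The pads swing forward as they close: fully open they stand 13 mm farther back than shut.
Start: joints at [1.09, 0.313, 1.498, -0, 1.331, -0.223], TCP at [0.134, 0.508, 0.231] pointing down, gripper open.
Joint ranges: [-2.94, 2.94], [-0.97, 2.17], [0.19, 2.56], [-1.23, 4.37], [0.02, 3.11], [-2.88, 2.88]. Speed limits (rad/s): [2.39, 2.39, 3.01, 3.14, 3.14, 3.14].

INTERFACE

Orientations are given as a unit quaternion [x, y, z, w].
In Python, from bench import env, kinematics, monitor, eyes, job gives the robot as it stands. The module is installed in compiled form; this text tells all that it offers. Calls block until the motion is done:
- env.reach(position, orientation): joint-space move of the TCP to a pose.
- env.movel(position, velocity=0.15, frame=None, guard=None): straight line of the TCP; frame=None keeps the orientation; velocity is the mean speed in m/s. With guard (N) it stops when the force on the tool has changed by that much, and returns True; else False.
- env.set_joints(angles): joint-space move.
- env.release() and env.close_gripper(effort=None): open the fingers fully, or close them until they stop; effort is the grip in N (None keeps the last).
- env.hold(seconds).
- kinematics.ik(position, orientation): joint angles nearest the present ones, or None.
- monitor.sense(): the state.
- eyes.grab_frame(name): name is "scene" or "top"; returns a dict with "frame" (480x640x3 uint8, red, green, blue), "mtx" (3x3 intrinsics, pixels), "view" (4x4, takes a point from world to camera coordinates). Camera axes: x right, y down, z forward; pixel columns grow to the right and rows downward; lengths in m; the calibration is good to about 2 mm. A picture is of the moment at which its call begins. There is no depth.
A pose or a line that the arm cannot do raises env.MotionError and nothing moves.
- job.hand_in(): hands the job in; it is judged then, once.
The state is a dict: "clock": time; "joints": joint angles; "qvel": joint speeds; "joint_efforts": joint torques, N m; "position": TCP position; "ee_rot": TCP orientation; "contact_force": force on the tool from outside, world axes, zero at the start; "ft_torque": the same for the moment, N m; "finger_gap": opening from 0.0 (shut) to 1.0 (fully open); "gripper_force": force on a finger pad.
Only numpy, scipy, OpenCV 4.12 (cv2) and the standard library are available. Lean on these libraries where they do the work, as an engineer would, in place of code of your own. Each camera call takes 0.05 s, during which the arm holds its last target. There are 200 camera calls.

## Working session

There is one attempt and no reset: what is moved stays moved. The work goes in short steps, each a Python script; the robot and the scene stay as the last script left them, time stands still between calls to the robot, and variables do not carry over. Pictures are saved under pics/ and viewed, at most 14 in all, crops included, and the job is handed in when it is done.

```bash
mkdir -p pics; python3 - <<'E'
from bench import env, kinematics, monitor, eyes, job
import cv2, numpy as np
for n in ("scene","top"):
    f=eyes.grab_frame(n); cv2.imwrite(f"pics/{n}0.png",f["frame"][:,:,::-1]); np.savez(f"pics/{n}0.npz",**f)
    V=f["view"]; print(n,f["mtx"].round(1).tolist(),V.round(4).tolist(),(-V[:3,:3].T@V[:3,3]).round(3))
s=monitor.sense(); print(s["position"],s["ee_rot"],s["finger_gap"],env.hold_point_z,s["clock"])
E
```

```text
scene [[470.2, 0.0, 322.5], [0.0, 470.2, 233.6], [0.0, 0.0, 1.0]] [[0.1823, 0.9832, -0.0064, -0.1512], [0.6115, -0.1185, -0.7823, -0.2471], [-0.7699, 0.1387, -0.6229, 1.6274], [0.0, 0.0, 0.0, 1.0]] [ 1.432 -0.106  0.819]
top [[583.2, 0.0, 313.4], [0.0, 583.2, 238.1], [0.0, 0.0, 1.0]] [[-0.0025, -0.9999, -0.017, 0.0558], [-0.9834, 0.0056, -0.1811, 0.5525], [0.1812, 0.0162, -0.9833, 1.2341], [0.0, 0.0, 0.0, 1.0]] [0.32  0.033 1.314]
[0.13374196 0.50745128 0.2307971 ] [ 1.28518704e-01  9.91706921e-01 -5.35701195e-04 -1.96687385e-04] 0.9992764465760455 0.0187 0.1
```

View pics/scene0.png

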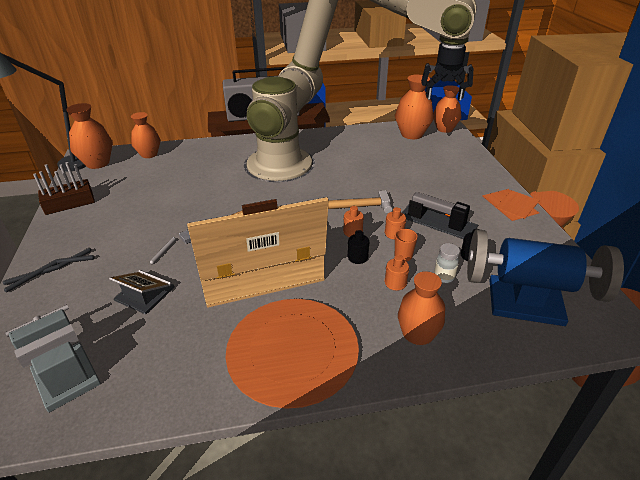

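View pics/top0.png

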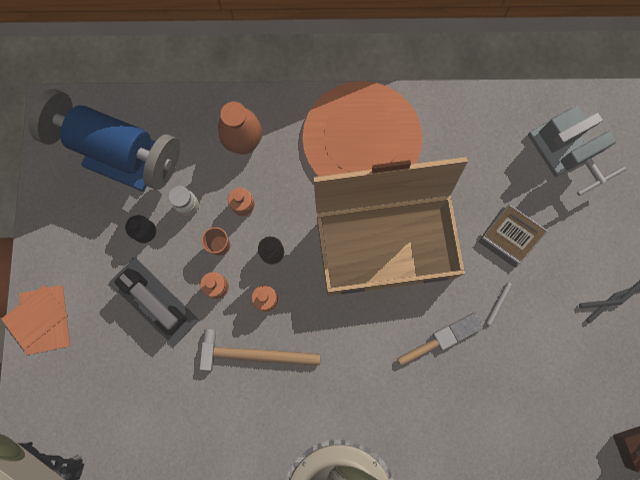

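Three copper canisters show in the top view, at px (240,201), (214,285) and (264,297). The open beaker is at (215,241), black decoys at (270,250) and (140,228), the crate around (390,245), the card at (513,233) and the scanner near (150,300). I'll zoom in to get details.

```bash
python3 - <<'E'
import cv2, numpy as np
t=cv2.imread("pics/top0.png"); s=cv2.imread("pics/scene0.png")
a=cv2.resize(t[180:345,100:300],None,fx=4,fy=3.6,interpolation=cv2.INTER_CUBIC)
a=cv2.resize(t[180:330,100:300],None,fx=4,fy=4,interpolation=cv2.INTER_CUBIC); cv2.imwrite("pics/c1.png",a)
b1=cv2.resize(t[195:275,470:560],None,fx=4,fy=4,interpolation=cv2.INTER_CUBIC)
b2=cv2.resize(s[260:320,100:190],None,fx=4,fy=4,interpolation=cv2.INTER_CUBIC)
b3=cv2.resize(s[180:250,390:490],None,fx=4,fy=4,interpolation=cv2.INTER_CUBIC)
o=np.zeros((600,800,3),np.uint8); o[:320,:360]=b1; o[:240,380:740]=b2; o[320:600,:400]=b3
o[300:600,400:800]=cv2.resize(t[150:300,300:500],None,fx=2,fy=2)
cv2.imwrite("pics/c2.png",o)
E
```

```text
(no output)
```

View pics/c1.png

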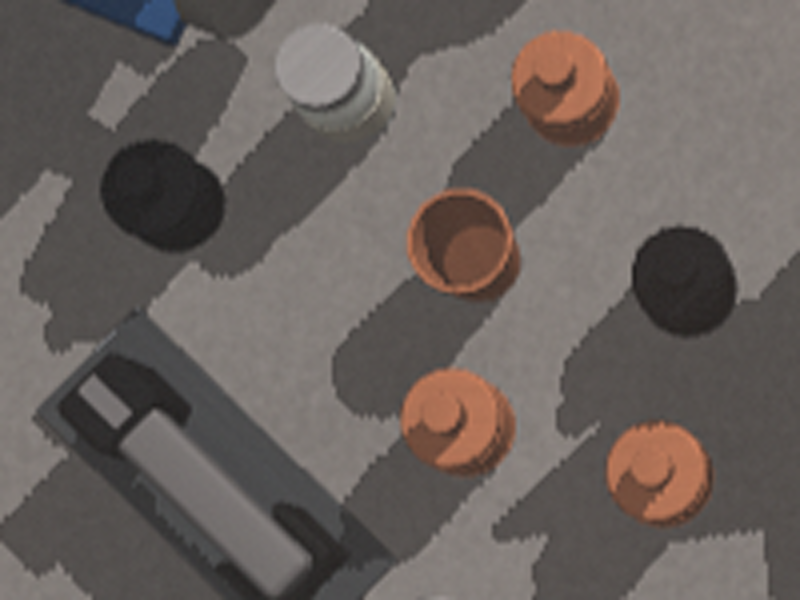

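View pics/c2.png

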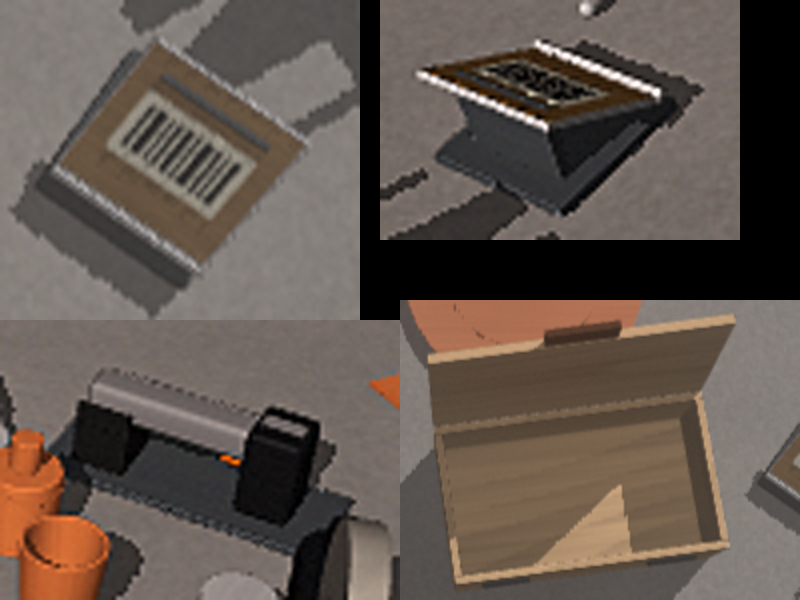

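There are three canisters. The scanner's head points to the upper left of the top view, near px (129,282), with its tail near (175,324). The card slopes up towards the upper right. Next I'll measure positions.

```bash
cat > h.py <<'E'
import cv2, numpy as np
from scipy.spatial.transform import Rotation as R
def ray(f,uv):
    V=f["view"]; c=-V[:3,:3].T@V[:3,3]
    d=V[:3,:3].T@np.linalg.inv(f["mtx"])@np.array([uv[0],uv[1],1.]); return c,d/np.linalg.norm(d)
def onz(f,uv,z):
    c,d=ray(f,uv); return c+d*(z-c[2])/d[2]
def tri(f,uv,g,uw):
    A=np.zeros((3,3)); b=np.zeros(3)
    for c,d in (ray(f,uv),ray(g,uw)):
        P=np.eye(3)-np.outer(d,d); A+=P; b+=P@c
    return np.linalg.solve(A,b)
def blobs(mask,amin):
    n,l,s,c=cv2.connectedComponentsWithStats(mask.astype(np.uint8)); 
    return [(c[i],s[i],l==i) for i in range(1,n) if s[i,4]>=amin]
def copper(f):
    h=cv2.cvtColor(f["frame"],cv2.COLOR_RGB2HSV)
    return (h[...,0]<14)&(h[...,1]>100)&(h[...,2]>40)
def cans(f,box=(150,150,310,330)):
    m=copper(f); k=np.zeros_like(m); x0,y0,x1,y1=box; k[y0:y1,x0:x1]=1
    return [(onz(f,c,0.03),c,s[4],s[2:4]) for c,s,_ in blobs(m&k,150)]
E
python3 - <<'E'
from h import *
T=dict(np.load("pics/top0.npz")); S=dict(np.load("pics/scene0.npz"))
for p,c,a,w in cans(T): print("can",p.round(4),c.round(1),a,w)
for uv in [(239.25,197.5),(210.75,283.25),(263,296.5)]: print("knob",onz(T,uv,.084).round(4))
# crate rim
px=[(330,291),(464,273),(318,216),(451,197.5)]
W=np.array([onz(T,p,.096)[:2] for p in px]); print("rim",W.round(4).tolist())
L=np.array([(-85,145),(-85,-145),(85,145),(85,-145)])/1000.
for n in (2,4):
    w=W[:n]; l=L[:n]; H=(l-l.mean(0)).T@(w-w.mean(0)); a=np.arctan2(H[0,1]-H[1,0],H[0,0]+H[1,1])
    Rm=np.array([[np.cos(a),-np.sin(a)],[np.sin(a),np.cos(a)]]); t=w.mean(0)-Rm@l.mean(0); print("crate",t,a,(w-(l@Rm.T+t)).round(4).tolist())
# card label: white-ish
for n,f,b in (("T",T,(485,205,546,262)),("S",S,(105,265,180,315))):
    h=cv2.cvtColor(f["frame"],cv2.COLOR_RGB2HSV); x0,y0,x1,y1=b
    hh=h[y0:y1,x0:x1]; m=((hh[...,1]<60)&(hh[...,2]>130)).astype(np.uint8)
    print(n); 
    for c,s,_ in blobs(m,3): print(c+[x0,y0],s)
g=cv2.cvtColor(T["frame"],cv2.COLOR_RGB2GRAY)
h=cv2.cvtColor(T["frame"],cv2.COLOR_RGB2HSV); m=(h[...,2]>105)&(h[...,1]<60)
k=np.zeros_like(m); cv2.fillPoly(kk:=np.zeros(m.shape,np.uint8),[np.array([(126,290),(140,278),(185,322),(172,335)])],1)
m=m&(kk>0)
for c,s,l in blobs(m,40):
    r=cv2.minAreaRect(np.argwhere(l)[:,::-1].astype(np.float32)); print("handle",c,s,r,[onz(T,q,.069).round(4).tolist() for q in cv2.boxPoints(r)])
print(onz(T,(129,282),.074), T["frame"][300,155],T["frame"][295,140])
E
```

```text
can [0.6461 0.2191 0.03  ] [240.6 199.8] 484 [27 26]
can [0.549  0.2726 0.03  ] [215.9 242. ] 383 [28 27]
can [0.4529 0.2747 0.03  ] [213.8 284.7] 557 [29 26]
can [0.4237 0.1627 0.03  ] [264.1 297.8] 518 [26 26]
knob [0.6375 0.2143 0.084 ]
knob [0.4505 0.271  0.084 ]
knob [0.422  0.1596 0.084 ]
rim [[0.4319, 0.0184], [0.4684, -0.2622], [0.5925, 0.0428], [0.6313, -0.2424]]
crate [ 0.53447816 -0.11095472] 0.12944518077530173 [[0.0005, -0.0035], [-0.0005, 0.0035]]
crate [ 0.5310432  -0.11088069] 0.13321286488196038 [[0.0044, -0.0032], [0.0024, 0.0037], [-0.0035, -0.0013], [-0.0033, 0.0009]]
T
[491.22026432 212.72687225] [  0   0  22  25 227]
[513.95454545 206.63636364] [25  0  9  7 22]
[539.15568862 217.98802395] [ 41   4  20  21 167]
[520.33333333 212.        ] [35  6  2  3  3]
[514.71144279 233.01492537] [ 12  13  37  32 201]
[506. 226.] [20 20  3  3  3]
[513. 231.] [27 25  3  3  3]
[515. 237.] [29 31  3  3  3]
[520. 237.] [34 31  3  3  3]
[537.37313433 252.23283582] [ 38  30  23  27 335]
[488.71428571 240.07142857] [ 0 33  8  6 14]
[522. 242.] [36 36  3  3  3]
[501.27586207 248.86206897] [ 9 38 16 13 29]
[514.5   258.125] [26 50  8  7 16]
[486.54545455 260.27272727] [ 0 54  5  3 11]
S
[153.86764706 276.72058824] [33  5 32 15 68]
[152.         269.66666667] [46  4  3  2  3]
[160.6 273.4] [54  8  4  2  5]
[171.22222222 277.22222222] [63 11  8  3  9]
[124.8358209  284.50746269] [ 4 13 33 15 67]
[177.75 279.75] [72 14  3  2  4]
handle [153.33182504 304.95475113] [131 283  45  45 663] ((153.25001525878906, 304.7500305175781), (52.32590103149414, 12.020814895629883), 45.0) [[0.4372, 0.4464, 0.069], [0.4555, 0.429, 0.069], [0.3762, 0.3458, 0.069], [0.3584, 0.3632, 0.069]]
[0.45501759 0.44893102 0.074     ] [129 124 123] [116 112 110]
```

```bash
python3 - <<'E'
from h import *
T=dict(np.load("pics/top0.npz")); S=dict(np.load("pics/scene0.npz"))
print("head",tri(T,(125.75,280.5),S,(462.5,206.25)).round(4))
print("label",tri(T,(515.3,233.8),S,(141,280)).round(4))
c1=lambda a,b:(470+a/4,195+b/4)
for p,q in [((150,93),(256,165)),((107,145),(212,218)),((160,40),(305,145)),((55,170),(200,270))]:
    P,Q=onz(T,c1(*p),.05),onz(T,c1(*q),.05); d=Q-P; print("card y-dir",np.degrees(np.arctan2(d[1],d[0])).round(2),np.linalg.norm(d).round(4))
for a,b in [((315,178),(189,219)),((466,159),(327,198))]: print("lidedge",tri(T,a,S,b).round(4))
h=cv2.cvtColor(T["frame"],cv2.COLOR_RGB2HSV)
m=(h[...,0]<14)&(h[...,1]>85)&(h[...,2]>25); m[:, :150]=0;m[:,310:]=0;m[:160]=0;m[315:]=0
for c,s,_ in blobs(m,150): print(c.round(1),s[2:],onz(T,c,.03).round(4))
for f,z in ((T,0),):
  for uv in [(c/4+100,r/4+180) for c,r in [(140,312),(38,412),(395,560)]]: print("plate",onz(f,uv,.006).round(4))
for a in (0,.3): print([kc for kc in []])
E
```

```text
head [0.4593 0.4593 0.0692]
label [ 0.5615 -0.3902  0.0416]
card y-dir -126.4 0.0686
card y-dir -126.85 0.0682
card y-dir -128.39 0.0961
card y-dir -126.47 0.0938
lidedge [ 0.6462 -0.0922  0.2719]
lidedge [ 0.6694 -0.0894  0.3367]
[240.9 201.5] [ 27  28 581] [0.6421 0.2183 0.03  ]
[215.5 240.6] [ 28  28 596] [0.5523 0.2737 0.03  ]
[214. 285.] [ 29  27 595] [0.4524 0.2742 0.03  ]
[264.4 297.9] [ 27  27 549] [0.4233 0.1621 0.03  ]
plate [0.5172 0.461  0.006 ]
plate [0.4603 0.516  0.006 ]
plate [0.3767 0.3106 0.006 ]
[]
[]
```

```bash
cat >> h.py <<'E'
REST=np.array([0.421,0.415]); RY=0.805; CR=np.array([0.533,-0.111]); CA=0.131
CARD=np.array([0.5615,-0.390,0.043])
def frame(x,z):  # rotation with given z and x (orthogonalised)
    z=z/np.linalg.norm(z); x=x-z*(x@z); x/=np.linalg.norm(x); return np.stack([x,np.cross(z,x),z],1)
FLIP=np.diag([1,-1,-1.])      # tool frame in a thing with z up, x kept
def tool(Rs,half=False):
    M=Rs@FLIP
    if half: M=M@np.diag([-1,-1,1.])
    return R.from_matrix(M).as_quat()
def down(yaw,half=False): return tool(R.from_euler('z',yaw).as_matrix(),half)
E
python3 - <<'E'
from h import *
from bench import env, kinematics, monitor
T=dict(np.load("pics/top0.npz")); S=dict(np.load("pics/scene0.npz"))
E=[tri(T,a,S,b) for a,b in [((315,178),(327,198)),((466,159),(189,219))]]; print("lidedge",np.round(E,4))
n=np.array([-.804*.5227,.595*.5227,.8525]); up=np.array([.804*.8525,-.595*.8525,.5227]); yy=np.cross(n,up)
print(monitor.sense()["joints"])
for half in (0,1):
    q=down(RY,half); j=kinematics.ik([*REST,.037],q); print("grasp",half,None if j is None else np.round(j,2))
    for a in range(0,360,45):
        x=up*np.cos(np.radians(a))+yy*np.sin(np.radians(a)); Rs=frame(x,n); o=CARD+.105*n+.05*n-.055*x
        j=kinematics.ik(o-.0187*n,tool(Rs,half)); print(a,None if j is None else np.round(j,2))
    for a in (0,90,180,270):
        Rs=R.from_euler('z',CA+np.radians(a)).as_matrix(); o=np.array([*CR,.106+.15])-.055*Rs[:,0]
        j=kinematics.ik(o-[0,0,.0187],tool(Rs,half)); print("lid",a,None if j is None else np.round(j,2))
E
```

```text
lidedge [[ 0.628   0.0476  0.2631]
 [ 0.6598 -0.2329  0.2716]]
[ 1.08962813e+00  3.13399825e-01  1.49834050e+00 -4.87054971e-07
  1.33099367e+00 -2.23417738e-01]
grasp 0 [ 0.58  0.67  1.5  -0.    0.98  1.35]
0 [-0.86  0.29  1.94  0.31  0.39  1.09]
45 [-0.94  0.3   1.89  0.37  0.44  0.18]
90 [-0.95  0.34  1.78  0.33  0.52 -0.56]
135 [-0.9   0.37  1.66  0.25  0.59 -1.22]
180 [-0.82  0.39  1.61  0.17  0.6  -1.87]
225 [-0.75  0.38  1.65  0.11  0.57 -2.54]
270 None
315 [-0.77  0.31  1.88  0.17  0.41  2.09]
lid 0 [-0.48  0.24  1.58 -0.    1.32  0.96]
lid 90 [-0.5   0.4   1.36 -0.    1.38 -0.64]
lid 180 [-0.37  0.47  1.26 -0.    1.42 -2.07]
lid 270 [-0.33  0.32  1.48 -0.    1.35  2.68]
grasp 1 [ 0.58  0.67  1.5  -0.    0.98 -1.8 ]
0 [-0.86  0.29  1.94  0.31  0.39 -2.05]
45 None
90 [-0.95  0.34  1.78  0.33  0.52  2.58]
135 [-0.9   0.37  1.66  0.25  0.59  1.92]
180 [-0.82  0.39  1.61  0.17  0.6   1.27]
225 [-0.75  0.38  1.65  0.11  0.57  0.6 ]
270 [-0.72  0.35  1.76  0.1   0.49 -0.16]
315 [-0.77  0.31  1.88  0.17  0.41 -1.05]
lid 0 [-0.48  0.24  1.58 -0.    1.32 -2.18]
lid 90 [-0.5   0.4   1.36 -0.    1.38  2.51]
lid 180 [-0.37  0.47  1.26 -0.    1.42  1.07]
lid 270 [-0.33  0.32  1.48 -0.    1.35 -0.46]
```

```bash
cat >> h.py <<'E'
CA=0.127; CR=np.array([0.533,-0.110])
N=np.array([-.804*.5227,.595*.5227,.8525]); UP=np.array([.804*.8525,-.595*.8525,.5227])
GQ=down(RY)
def pick_scanner(env,monitor):
    env.release(); env.reach([*REST,.18],GQ); env.movel([*REST,.037],.12)
    env.close_gripper(60); env.hold(.2); s=monitor.sense(); print("grip",s["finger_gap"],s["gripper_force"])
    env.movel([*REST,.20],.12)
    env.reach([.40,.05,.38],down(RY-.55))
def put_scanner(env,monitor):
    env.reach([.40,.05,.38],down(RY-.55)); env.reach([*REST,.20],GQ); env.movel([*REST,.06],.12)
    print("touch",env.movel([*REST,.036],.03,guard=8),monitor.sense()["position"])
    env.release(); env.hold(.2); env.movel([*REST,.20],.15)
E
python3 - <<'E'
from h import *
from bench import env, kinematics, monitor, eyes
pick_scanner(env,monitor)
q=tool(frame(UP,N)); o=CARD+.15*N-.055*UP-.0187*N
env.reach(o+.12*N,q); env.movel(o,.12); env.hold(.3)
for n in ("scene","top"):
    f=eyes.grab_frame(n); cv2.imwrite(f"pics/{n}1.png",f["frame"][:,:,::-1])
s=monitor.sense();print(s["position"],o,s["finger_gap"],s["clock"])
a=cv2.imread("pics/scene1.png")[130:370,60:380]; b=cv2.imread("pics/top1.png")[120:360,300:620]
cv2.imwrite("pics/s1.png",cv2.resize(np.vstack([a,b]),None,fx=1.25,fy=1.25))
E
```

```text
grip 0.34239536448597463 60.842660665512085
[ 0.4686122  -0.32130456  0.12637514] [ 0.46862352 -0.32126678  0.12618475] 0.34013540268069486 9.7333
```

View pics/s1.png

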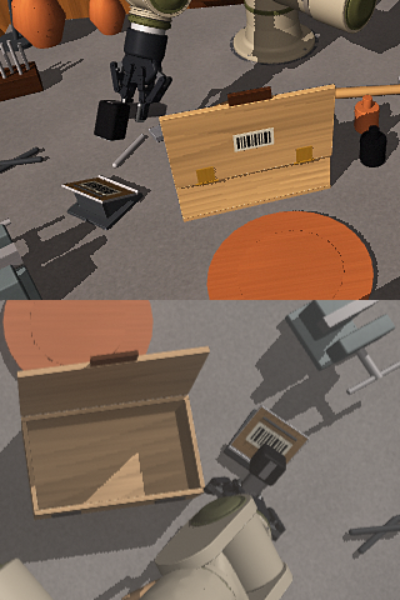

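```bash
python3 - <<'E'
from h import *
T=dict(np.load("pics/top0.npz")); S=dict(np.load("pics/scene0.npz"))
o=CARD+.15*N-.055*UP
def proj(f,p): q=f["mtx"]@(f["view"]@np.append(p,1))[:3]; return (q[:2]/q[2]).round(1)
Rs=frame(UP,N); im={"s":cv2.imread("pics/scene1.png"),"t":cv2.imread("pics/top1.png")}
for k,f in (("s",S),("t",T)):
    for x in (35,75):
        for y in (-22,22):
            for z in (-50,18):
                u=proj(f,o+Rs@(np.array([x,y,z])/1000)); cv2.circle(im[k],tuple(int(round(v)) for v in u),1,(0,0,255),-1)
    u=proj(f,CARD); cv2.circle(im[k],tuple(int(round(v)) for v in u),1,(0,255,0),-1)
a=cv2.resize(im["s"][190:310,90:220],None,fx=3,fy=3,interpolation=cv2.INTER_CUBIC); b=cv2.resize(im["t"][190:310,450:580],None,fx=3,fy=3,interpolation=cv2.INTER_CUBIC)
cv2.imwrite("pics/s1z.png",np.hstack([a,b]))
E
```

```text
(no output)
```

View pics/s1z.png

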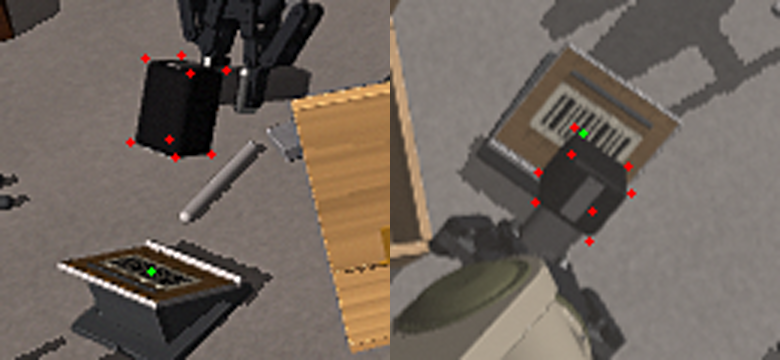

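The scanner head matches its projected corners to within about 1 px, centred at roughly zoomed (586,185) in the top view and (179,108) in the scene view. The label centre dot also sits on the label. The aim is good, so I'll hold and then return the scanner.

```bash
python3 - <<'E'
from h import *
from bench import env, kinematics, monitor, eyes
env.hold(2.2)
s=monitor.sense(); p=np.array(s["position"]); env.movel(p+.10*N,.15)
put_scanner(env,monitor)
env.reach([.30,.0,.35],down(0.0))
f=eyes.grab_frame("top"); g=eyes.grab_frame("scene"); np.savez("pics/top2.npz",**f); 
cv2.imwrite("pics/top2.png",f["frame"][:,:,::-1]); cv2.imwrite("pics/scene2.png",g["frame"][:,:,::-1])
h=cv2.cvtColor(f["frame"],cv2.COLOR_RGB2HSV)
m=(h[...,0]<14)&(h[...,1]>85)&(h[...,2]>25); m[:, :150]=0;m[:,310:]=0;m[:160]=0;m[315:]=0
for c,s,_ in blobs(m,150): print(c.round(1),s[2:],onz(f,c,.03).round(4))
a=cv2.resize(f["frame"][170:350,100:320,::-1],None,fx=3,fy=3); cv2.imwrite("pics/top2z.png",a); print(monitor.sense()["clock"])
E
```

```text
touch True [0.42078325 0.41484013 0.03730662]
[240.8 201.5] [ 27  28 582] [0.6421 0.2184 0.03  ]
[215.4 240.5] [ 28  28 588] [0.5525 0.2738 0.03  ]
[214.  284.9] [ 29  27 596] [0.4525 0.2742 0.03  ]
[264.3 297.9] [ 27  27 547] [0.4234 0.1622 0.03  ]
21.5
```

View pics/top2z.png

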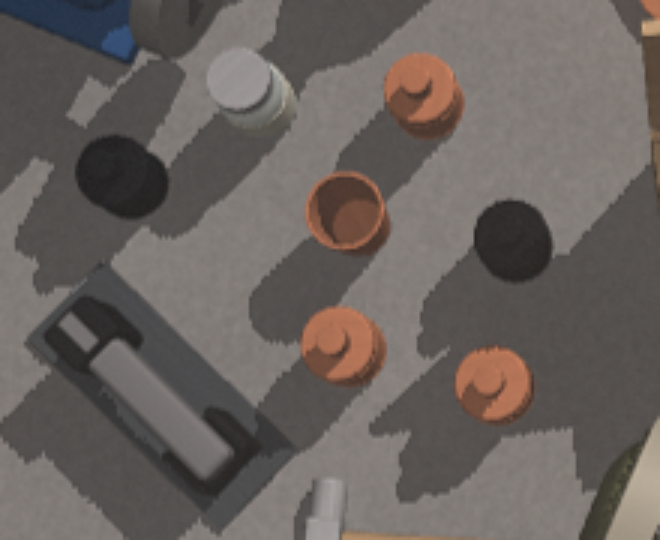

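The scanner lies back in its rest. The three canisters, near zoomed (420,95), (343,345) and (494,385), haven't moved. I'll pack them now.

```bash
cat >> h.py <<'E'
def findcans(f):
    h=cv2.cvtColor(f["frame"],cv2.COLOR_RGB2HSV)
    m=(h[...,0]<14)&(h[...,1]>85)&(h[...,2]>25); m[:,:150]=0;m[:,312:]=0;m[:155]=0;m[325:]=0
    return [onz(f,c,.042) for c,s,_ in blobs(m,250) if s[4]<900]
def crate(x,y,z=0): c,s=np.cos(CA),np.sin(CA); return np.array([CR[0]+c*x-s*y,CR[1]+s*x+c*y,z])
BK=np.array([.5490,.2710])
def pack(env,monitor,eyes,slot,first=None):
    f=eyes.grab_frame("top"); C=[c for c in findcans(f) if np.linalg.norm(c[:2]-BK)>.03]; print("cans",np.round(C,3).tolist())
    if not C: return False
    c=min(C,key=lambda c:c[0]); p=c[:2]; q=down(0.)
    env.release(); env.reach([*p,.20],q); env.movel([*p,.0635],.15); env.close_gripper(50); env.hold(.1)
    s=monitor.sense(); print("gap",s["finger_gap"],s["gripper_force"])
    env.movel([*p,.25],.2); env.reach([.42,.10,.27],down(.0))
    t=crate(-.003,slot); q=down(CA-np.pi/2) 
    env.reach([*t[:2],.25],q); env.movel([*t[:2],.085],.15)
    print("touch",env.movel([*t[:2],.068],.03,guard=6),monitor.sense()["position"])
    env.release(); env.hold(.1); env.movel([*t[:2],.25],.2); env.reach([.30,.0,.35],down(0.)); return True
E
python3 - <<'E'
from h import *
from bench import env, kinematics, monitor, eyes
for y in (.09,-.09,0): 
    for yw in (CA-np.pi/2,CA+np.pi/2):
        t=crate(-.003,y); j=kinematics.ik([*t[:2],.07],down(yw)); print(y,None if j is None else np.round(j,2))
pack(env,monitor,eyes,-.09)
f=eyes.grab_frame("top"); cv2.imwrite("pics/top3.png",f["frame"][:,:,::-1]); cv2.imwrite("pics/top3z.png",cv2.resize(f["frame"][130:330,150:500,::-1],None,fx=2,fy=2)); print(monitor.sense()["clock"])
E
```

```text
0.09 [-0.27  0.49  1.71 -0.    0.95  2.75]
0.09 [-0.27  0.49  1.71 -0.    0.95 -0.39]
-0.09 [-0.56  0.59  1.52 -0.    1.03  2.46]
-0.09 [-0.56  0.59  1.52 -0.    1.03 -0.68]
0 [-0.42  0.53  1.64 -0.    0.98  2.59]
0 [-0.42  0.53  1.64 -0.    0.98 -0.55]
cans [[0.639, 0.217, 0.042], [0.451, 0.272, 0.042], [0.422, 0.161, 0.042]]
gap 0.2307233784813105 48.741313219070435
touch True [ 0.54143528 -0.19966641  0.07184816]
32.0167
```

View pics/top3z.png

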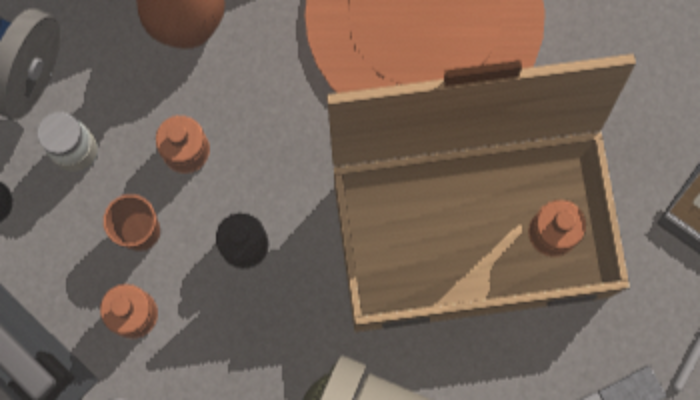

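The first canister stands upright in the crate at zoomed (558,226). I'll pack the other two.

```bash
python3 - <<'E'
from h import *
from bench import env, kinematics, monitor, eyes
pack(env,monitor,eyes,0.); pack(env,monitor,eyes,.09); print(np.round(findcans(eyes.grab_frame("top")),3))
f=eyes.grab_frame("top"); g=eyes.grab_frame("scene"); print(monitor.sense()["clock"])
cv2.imwrite("pics/top4z.png",np.vstack([cv2.resize(f["frame"][130:330,150:500,::-1],None,fx=1.5,fy=1.5),cv2.resize(g["frame"][150:350,150:500,::-1],None,fx=1.5,fy=1.5)])[:600])
E
```

```text
cans [[0.639, 0.217, 0.042], [0.451, 0.272, 0.042]]
gap 0.2367972068457719 48.7966114282608
touch True [ 0.53046582 -0.11042471  0.07164428]
cans [[0.639, 0.217, 0.042]]
gap 0.2374823796481875 48.8058203458786
touch True [ 0.51905279 -0.02112663  0.0715923 ]
[[0.55  0.271 0.042]]
54.8333
```

View pics/top4z.png

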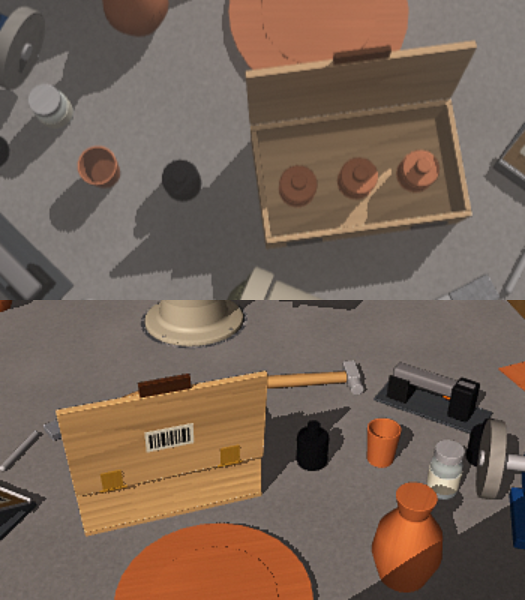

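All three canisters stand upright in the crate at zoomed (297,184), (359,176) and (419,169). The lid is clear of them, so I'll close it.

```bash
python3 - <<'E'
from h import *
from bench import env, kinematics, monitor, eyes
def P(th,r=.15):
    n=.010+.014*np.sin(th); return crate(.085-r*np.cos(th)+n*np.sin(th),0,.096+r*np.sin(th)+n*np.cos(th))
q=down(CA+np.pi/2); pre=crate(.165,0,.25); hi=crate(.165,0,.37); mid=crate(-.05,0,.40)
th=np.linspace(1.75,0.0,9)
print([kinematics.ik(p,q) is None for p in [mid,hi,pre]+[P(t) for t in th]])
env.close_gripper(40); env.reach(mid,q); env.movel(hi,.15); env.movel(pre,.12)
for t in th:
    hit=env.movel(P(t),.08,guard=25); s=monitor.sense(); print(round(t,2),hit,np.round(s["contact_force"],1))
    if hit: break
else:
    p=P(0); p[2]=.098; print("press",env.movel(p,.02,guard=20),monitor.sense()["position"])
    env.hold(.3)
    p[2]=.20; env.movel(p,.15); env.reach([.30,.0,.35],down(0.))
f=eyes.grab_frame("top"); g=eyes.grab_frame("scene"); print(monitor.sense()["clock"]); np.savez("pics/top5.npz",**f); np.savez("pics/scene5.npz",**g)
cv2.imwrite("pics/t5.png",np.vstack([cv2.resize(f["frame"][130:330,150:500,::-1],None,fx=1.5,fy=1.5),cv2.resize(g["frame"][150:350,150:500,::-1],None,fx=1.5,fy=1.5)])[:600])
E
```

```text
[False, False, False, False, False, False, False, False, False, False, False, False]
1.75 False [ 0.5  1.8 12.8]
1.53 False [1.1 0.5 7. ]
1.31 False [ 0.9  0.8 -1. ]
1.09 False [ 0.3 -0.2 -0.3]
0.88 False [0.7 0.1 0.1]
0.66 False [ 0.3 -0.3  0.3]
0.44 False [ 0.4 -0.2 -0.4]
0.22 False [0.4 0.6 0.9]
0.0 True [-2.3  1.7  8.4]
65.125
```

View pics/t5.png

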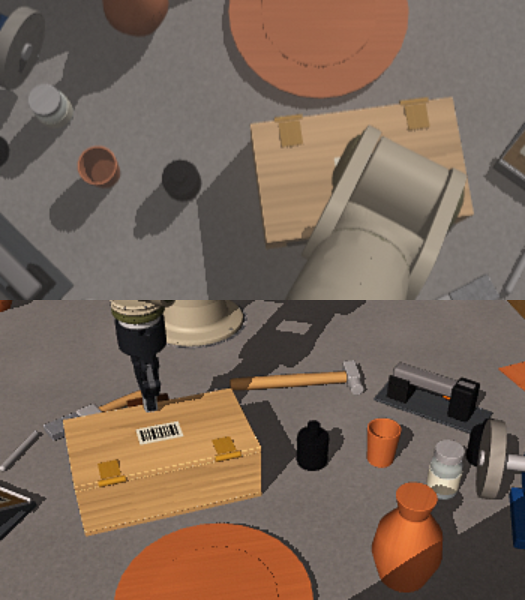

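The lid looks shut, with the finger at its front edge and the label near scene zoomed (160,432). I'll press it home, back off and check.

```bash
python3 - <<'E'
from h import *
from bench import env, kinematics, monitor, eyes
s=monitor.sense(); p=np.array(s["position"]); print(p,s["contact_force"])
p[2]-=.006; print("press",env.movel(p,.02,guard=18)); s=monitor.sense(); print(s["position"],s["contact_force"]); env.hold(.4)
print(monitor.sense()["position"])
p[2]=.22; env.movel(p,.15); env.reach([.30,.0,.35],down(0.))
f=eyes.grab_frame("top"); g=eyes.grab_frame("scene"); print(monitor.sense()["clock"]); np.savez("pics/top5.npz",**f); np.savez("pics/scene5.npz",**g)
a=cv2.resize(f["frame"][180:310,300:500,::-1],None,fx=3,fy=3,interpolation=cv2.INTER_CUBIC); b=cv2.resize(g["frame"][200:360,180:340,::-1],None,fx=3,fy=3,interpolation=cv2.INTER_CUBIC)
o=np.zeros((600,800,3),np.uint8); o[:300,:]=cv2.resize(a,None,fx=1,fy=1)[:300,:600].repeat(1,0).__class__(1) if 0 else 0
cv2.imwrite("pics/t6.png",cv2.resize(f["frame"][180:310,300:500,::-1],None,fx=4,fy=4,interpolation=cv2.INTER_CUBIC))
cv2.imwrite("pics/s6.png",b)
E
```

```text
[ 0.46846301 -0.11815447  0.10597407] [-2.92569114  0.75474121  8.60220374]
press True
[ 0.46851268 -0.11813716  0.10598094] [-2.80485306  1.47862217 10.40692294]
[ 0.46849957 -0.11811831  0.10597643]
68.325
```

View pics/t6.png

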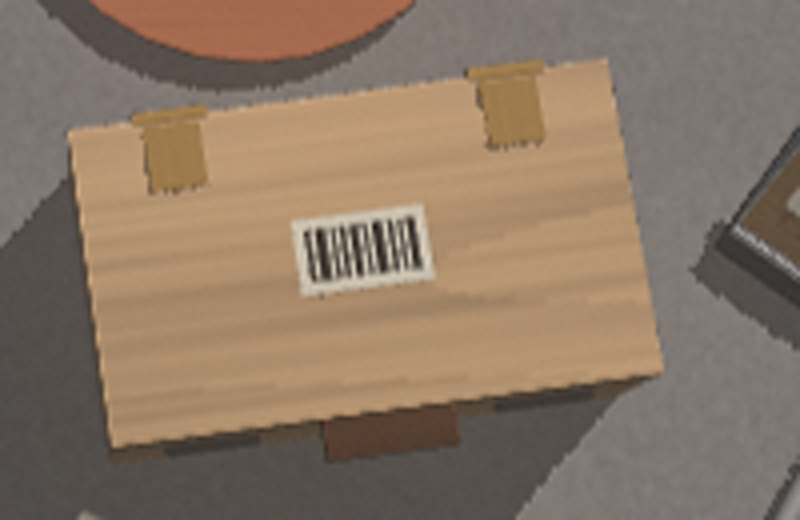

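View pics/s6.png

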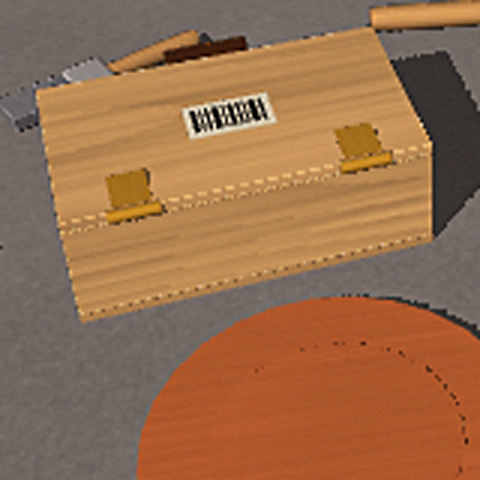

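```bash
python3 - <<'E'
from h import *
T=dict(np.load("pics/top5.npz")); S=dict(np.load("pics/scene5.npz"))
t=lambda a,b:(300+a/4,180+b/4); s=lambda a,b:(180+a/3,200+b/3)
for a,b in [((363,251),(230,115)),((112,447),(374,29)),((662,374),(38,90)),((70,130),(431,143)),((607,60),(62,223))]: print(tri(T,t(*a),S,s(*b)).round(4))
E
```

```text
[ 0.5326 -0.1084  0.1021]
[0.4305 0.0246 0.0973]
[ 0.4668 -0.2624  0.1003]
[0.5988 0.0449 0.1028]
[ 0.6352 -0.2405  0.1018]
```

The lid is flat and its label is at about (0.533, −0.109). Now I'll scan the lid and return the scanner.

```bash
python3 - <<'E'
from h import *
from bench import env, kinematics, monitor, eyes
pick_scanner(env,monitor)
x=np.array([np.cos(CA),np.sin(CA)]); L=np.array([.5326,-.1095])-.055*x; q=down(CA)
env.reach([*L,.32],q); env.movel([*L,.106+.15-.0187],.1); env.hold(2.4); s=monitor.sense(); print(s["position"],L)
g=eyes.grab_frame("scene"); f=eyes.grab_frame("top")
env.movel([*L,.34],.15)
put_scanner(env,monitor); env.reach([.30,.0,.35],down(0.))
f2=eyes.grab_frame("top"); print(monitor.sense()["clock"])
a=[cv2.resize(i["frame"][y:y+150,x:x+200,::-1],None,fx=2,fy=2) for i,x,y in ((g,180,140),(f,300,150),(f2,100,200),(f2,300,150))]
cv2.imwrite("pics/fin.png",np.vstack([np.hstack(a[:2]),np.hstack(a[2:])]))
E
```

```text
grip 0.3378175297227272 60.882883071899414
[ 0.47805068 -0.11646748  0.23730144] [ 0.47804295 -0.11646624]
touch True [0.42080576 0.41484135 0.03731537]
89.0917
```

View pics/fin.png

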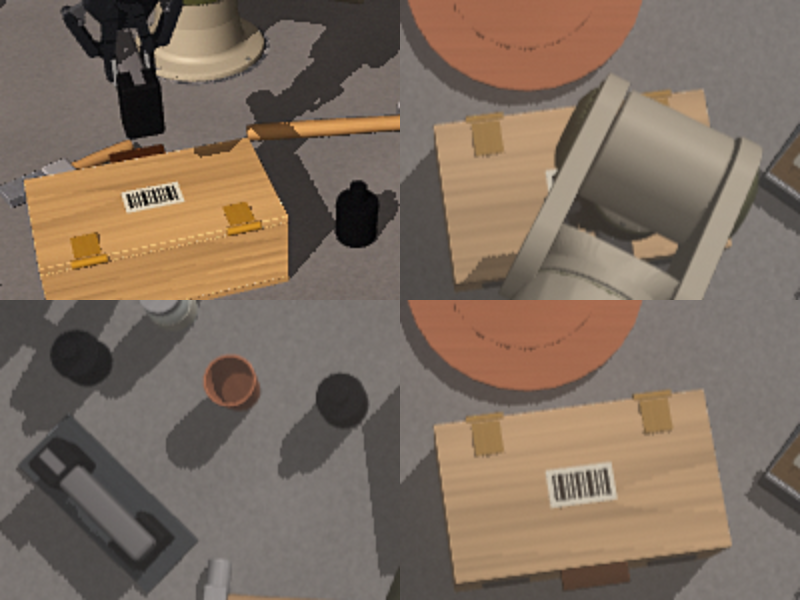

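The head's underside appears at crop (142,128), against (142,126) predicted, so the aim was right. The lid is shut and the scanner lies in its rest.

```bash
python3 -c "
from bench import job; print(job.hand_in())"
```

```text
the job is handed in; nothing more can be done
None
```

I handed the job in after about 89 s of robot time: both labels were scanned, all three canisters are upright in the closed crate, and the scanner is back in its rest; the hand-in gave no verdict.

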